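Load the soap ledge and lock it back under its cover

ROBOT

A 6-joint arm with a two-finger parallel gripper is mounted at the origin on the work surface. World frame = base frame: x ahead of the robot, y to its left, z up, the work surface at z = 0. Lengths are in m, angles in rad, forces in N, time in s.
With the tool pointing down it reaches from about 0.35 to 0.875 m from the base axis. Payload 15.5 kg.
Tool frame: the origin (TCP) lies at the very end of the fingers, on their centre line; the grasp point (between the pads) lies 19 mm behind it; z points along the fingers, y is the direction in which the jaws open and shut (so a half turn about z gives the same grasp; the last joint's range is limited). The gripper opens to 85 mm and grips with 20 to 120 N. Pads are 22 mm wide; open, the fingers measure 114 mm over their backs; the gripper's body (76 mm by 85 mm) begins 54 mm behind the grasp point. The pads swing forward as they close: fully open they stand 13 mm farther back than shut.
Start: joints at [-1.274, 0.494, 1.345, -0, 1.302, -0.096], TCP at [0.239, -0.578, 0.231] pointing down, gripper open.
Joint ranges: [-2.91, 2.91], [-0.82, 2.16], [0.22, 2.67], [-1.22, 4.37], [0.12, 2.79], [-3.08, 3.08]. Speed limits (rad/s): [1.89, 1.89, 2.57, 3.01, 3.01, 3.01].

INTERFACE

Orientations are given as a unit quaternion [w, x, y, z].
In Python, from bench import robot gives the robot as it stands.
- The arm moves only by the shell command python3 -m inch 'ROWS' [OPENING] [FORCE]. ROWS is JSON, a list of rows, each a list of 6 numbers: the shift along the tool's x, y, z in m, then the turn, a rotation vector about the tool's x, y, z in degrees. A call has 1 to 5 rows; each row shifts and turns the commanded pose from where the row before left it, along the tool's axes as they then stand; what a row does not reach is not made up. A row lasts 1/10 s, in which the tool goes at most 50 mm and 8.59 degrees, less where a joint would pass 70% of its speed; a pose out of reach is approached as far as the arm can. A call with a gripper value outside its range is refused whole. OPENING is the opening, from 0 (shut) to 1 (fully open), set as the call begins (- or left out, the last holds). The fingers move at their own pace and stop on an object; FORCE is the grip in N (left out, the last holds). Time passes only in rows, so rows that do not move let the fingers close. It gives the time, the measured TCP pose, the force and the opening at its end, in the units of the state.
- robot.sense(): the state, without advancing time (a new reading comes with each control period).
- robot.get_image(name): name is "scene" or "top" or "wrist"; returns (picture, depth): 420x560x3 uint8, red, green, blue; 420x560 float32, m along the optical axis (not along the pixel's ray), 0 where there is no reading.
- robot.get_calibration(name): a dict with "K" (3x3 intrinsics, pixels), "pose" (4x4, takes a point from camera to world coordinates). Camera axes: x right, y down, z forward; pixel columns grow to the right and rows downward; lengths in m; the calibration is good to about 2 mm. A picture is of the moment at which its call begins: read the wrist's pose just before it. get_calibration takes no time and is no camera call; for the wrist camera it gives the pose at the moment of the call.
- robot.finish_job(): hands the job in, once; it reports no verdict.
The state is a dict: "time_s": time; "q": joint angles; "qvel": joint speeds; "joint_efforts": joint torques, N m; "position": TCP position; "orientation": TCP orientation; "contact_force": force on the tool from outside, world axes, zero at the start; "moment": the same for the moment, N m; "grip_width": finger opening in m.
Only numpy, scipy, OpenCV 4.12 (cv2) and the standard library are available. Lean on these libraries where they do the work, as an engineer would, in place of code of your own. Each camera call takes 0.05 s, during which the arm holds its last target.

TASK

Close up the soap display on the shop counter: squeeze the stand's handle, draw the ledge all the way out from under its clear cover and let go so that it locks in the outermost notch, then set every soap bar from the counter flat on the narrow ledge, side by side. Then squeeze the handle again, slide the loaded ledge all the way back under the cover and let go so that it locks in the innermost notch with every soap still lying on it; leave the pen pot and the calculator where they are.

Things in the scene. Friction and masses are not known exactly. Their poses are not given: they have to be found in the camera images.
- rail (a point): Fixed stand's dark wood rail, 66 mm deep (x), 18 mm high, with a steel notched bar along its front. Point on its top face, on the centre line, under the parked ledge's outer end; the rail runs from y -385 to +235 mm of it. Stand axes: x across the rail, away from the robot; y along it towards the covered end; z up. Yaw varies within 0.12 rad.
- cover (a point): Middle of the underside of the fixed clear plastic cover plate, 90 mm (x) by 240 mm (y) by 6 mm, 125 mm above the counter. It stands on two thin posts at its rear edge (x +36 mm). Axes as the stand's.
- ledge_top (a point): Middle of the top face of the sliding ledge: light wood plank 50 mm deep (x), 215 mm long (y), top face 55 mm above the counter. Axes as the stand's. A 6 mm end board closes its inner (+y) end, beyond the 215 mm, rising 42 mm above the top. At joint 0 it lies wholly under the cover; at 0.27 it is wholly clear, its inner end about 40 mm from the cover's edge.
- ledge (a joint): Ledge position on the rail, m: 0 parked under the cover, grows drawn out (stand's -y); stops at -0.002 and 0.272. Four notches: 0, 0.09, 0.18, 0.27, each with 2.5 mm play either way. Friction 1.5 N. It leaves a notch only while the handle is squeezed; let go between notches, the pawl rides on the bar and drops into the next notch reached.
- handle (a point): Squeeze handle, moves with the ledge: two upright plates, 8 mm thick, 32 mm wide along y, tops 150 mm above the counter; centre 75 mm beyond the ledge's outer (-y) end. Point 135 mm above the counter, midway between the plates' outer faces when squeezed (21 mm apart; 30 mm released). Axes as the stand's. Pinch both plates from above along x, hold, and push along y.
- squeeze (a joint): Travel in m of the handle's moving plate (light metal, robot's side, free from 90 to 150 mm above the counter) towards the dark plate fixed to the ledge: 0 released with the pawl in a notch, 0.009 fully squeezed. Pawl clear above about 0.0065; about 0.006 when released between notches. Spring 4 N at 0, 11 N squeezed.
- soap1_mid (a point): Centre of hand-made soap bar 1: a cream bar 44 mm (its x) by 34 mm (its y) by 26 mm (its z), 60 g, with a paper band round the middle. Starts lying flat on the counter, z up, any of its faces may lie down at the end. May be absent (None).
- soap2_mid (a point): Centre of hand-made soap bar 2: a cream bar 44 mm (its x) by 34 mm (its y) by 26 mm (its z), 60 g, with a paper band round the middle. Starts lying flat on the counter, z up, any of its faces may lie down at the end. May be absent (None).
- soap3_mid (a point): Centre of hand-made soap bar 3: a cream bar 44 mm (its x) by 34 mm (its y) by 26 mm (its z), 60 g, with a paper band round the middle. Starts lying flat on the counter, z up, any of its faces may lie down at the end. May be absent (None).
- soap4_mid (a point): Centre of hand-made soap bar 4: a cream bar 44 mm (its x) by 34 mm (its y) by 26 mm (its z), 60 g, with a paper band round the middle. Starts lying flat on the counter, z up, any of its faces may lie down at the end. May be absent (None).
- soap5_mid (a point): Centre of hand-made soap bar 5: a cream bar 44 mm (its x) by 34 mm (its y) by 26 mm (its z), 60 g, with a paper band round the middle. Starts lying flat on the counter, z up, any of its faces may lie down at the end. May be absent (None).
- pen_pot: Bystander: round pen pot 80 mm across, 90 mm tall, pens to 140 mm; origin under its centre.
- calculator: Bystander: desk calculator 140 x 80 x 18 mm; origin under its centre.
- soap1: The same soap bar 1; origin under its centre (13 mm below its mid point along its own z).
- soap2: The same soap bar 2; origin under its centre (13 mm below its mid point along its own z).
- soap3: The same soap bar 3; origin under its centre (13 mm below its mid point along its own z).
- soap4: The same soap bar 4; origin under its centre (13 mm below its mid point along its own z).
- soap5: The same soap bar 5; origin under its centre (13 mm below its mid point along its own z).
Mind the look-alikes: they are no part of the job. Leave any orange or purple look-alike of the soap4 alone.

How it is judged:
By the outcome, as a careful person would: the job done as asked, in the order asked, and still so for the second after the job is handed in, with the robot touching nothing.
Of soap1, soap2, soap3, soap4, soap5 only 3 to 5 are there at a start; the rules pass over those that are not, and their reading is None.
At some moment in a run one of soap1, soap2, soap3, soap4, soap5 may be knocked a few centimetres aside while the robot is not near it.
Once in a run the grip may slacken for a moment while it holds something.
It also fails if it takes over 210 s, if anything falls off the work surface, if the arm or the gripper's body presses on something with over 40 N, if the wrist force passes 120 N, or if a joint passes its speed limit or range.

## Working session

There is one attempt and no reset: what is moved stays moved. The work goes in short steps, Python scripts to look and compute and a shell command to move; the robot and the scene stay as the last step left them, time stands still between calls to the robot, and variables do not carry over. Pictures are saved under pics/ and viewed, and the job is handed in when it is done.

```bash
ls; mkdir -p pics
cat > h.py <<'E'
import numpy as np, cv2
from bench import robot
def snap(n,f=None):
    T=robot.get_calibration(n); im,d=robot.get_image(n)
    if f: cv2.imwrite('pics/'+f,im[:,:,::-1])
    return im,d,np.array(T['K']),np.array(T['pose'])
def ray(K,T,u,v,z):
    d=T[:3,:3]@np.linalg.solve(K,[u,v,1.]); o=T[:3,3]; return o+d*(z-o[2])/d[2]
def proj(K,T,P):
    p=T[:3,:3].T@(np.array(P)-T[:3,3]); p=K@p; return p[:2]/p[2]
def pt(K,T,d,u,v):
    return T[:3,:3]@(np.linalg.solve(K,[u,v,1.])*d[v,u])+T[:3,3]
E
python3 - <<'E'
from h import *
for n in ['scene','top','wrist']:
    im,d,K,T=snap(n,n+'0.png'); print(n,K.round(1).tolist(),T.round(3).tolist()); np.savez(n+'0.npz',im=im,d=d,K=K,T=T)
print(robot.sense())
E
```

```text
pics
scene [[424.1, 0.0, 281.2], [0.0, 424.1, 211.6], [0.0, 0.0, 1.0]] [[-0.66, 0.399, -0.636, 1.171], [0.751, 0.326, -0.575, 0.57], [-0.023, -0.857, -0.515, 0.646], [0.0, 0.0, 0.0, 1.0]]
top [[392.9, 0.0, 282.0], [0.0, 392.9, 214.0], [0.0, 0.0, 1.0]] [[0.013, -0.987, 0.158, 0.337], [-1.0, -0.013, -0.001, -0.013], [0.003, -0.158, -0.987, 0.944], [0.0, 0.0, 0.0, 1.0]]
wrist [[307.7, 0.0, 282.8], [0.0, 307.7, 213.7], [0.0, 0.0, 1.0]] [[0.381, -0.882, -0.278, 0.31], [-0.925, -0.363, -0.114, -0.548], [-0.001, 0.301, -0.954, 0.373], [0.0, 0.0, 0.0, 1.0]]
{'time_s': 0.15, 'q': array([-1.27453545e+00,  4.94039062e-01,  1.34597864e+00,  2.60766608e-06,
        1.30253049e+00, -9.54974216e-02]), 'qvel': array([-1.64868114e-03, -2.36064431e-03, -4.17330550e-03,  1.29770279e-03,
        4.65438723e-05, -1.14377490e-03]), 'joint_efforts': array([ 1.06576859e-03, -8.82540250e+01, -3.84063506e+01, -1.50273240e-04,
        7.13660862e-03, -9.15303076e-06]), 'position': array([ 0.23855616, -0.57737579,  0.23084155]), 'orientation': array([-4.75488381e-04,  9.80876896e-01,  1.94628585e-01, -4.66279195e-05]), 'contact_force': array([ 0.92529472, -0.8200505 , -0.7938719 ]), 'moment': array([-0.03660061,  0.02099934,  0.03825863]), 'grip_width': 0.08543866845559187}
```

View pics/scene0.png

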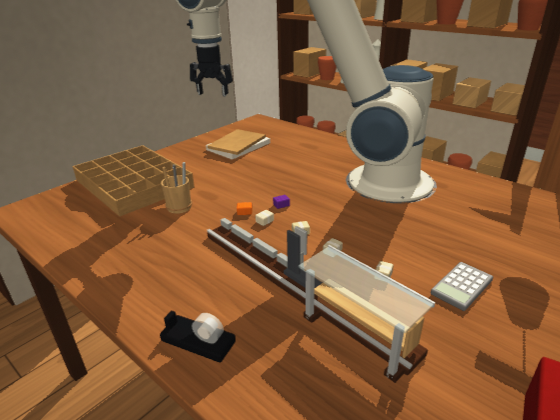

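View pics/top0.png

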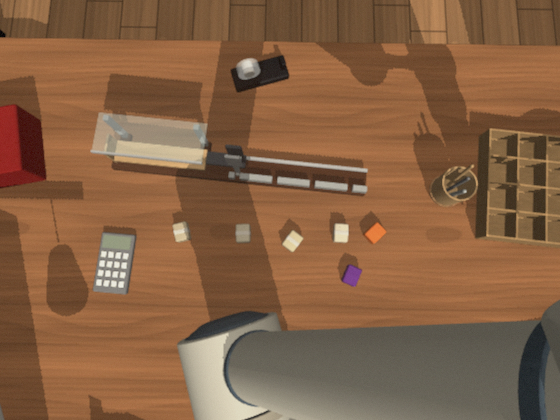

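View pics/wrist0.png

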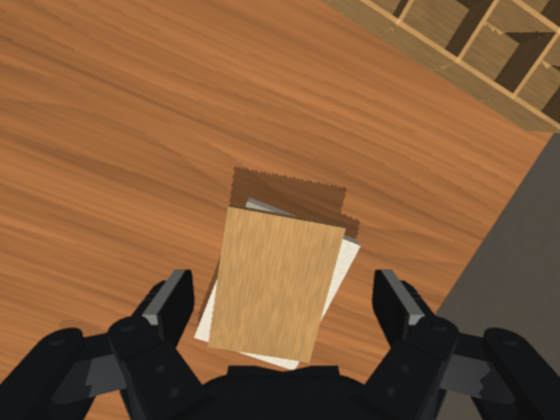

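Run:
```python
from h import *
a=cv2.imread('pics/top0.png'); cv2.imwrite('pics/top0c.png',cv2.resize(a[95:295,85:385],None,fx=2.66,fy=2.66,interpolation=cv2.INTER_CUBIC))
a=cv2.imread('pics/scene0.png'); cv2.imwrite('pics/scene0c.png',cv2.resize(a[185:385,190:450],None,fx=3,fy=3,interpolation=cv2.INTER_CUBIC))
```

```text
(no output)
```

View pics/top0c.png

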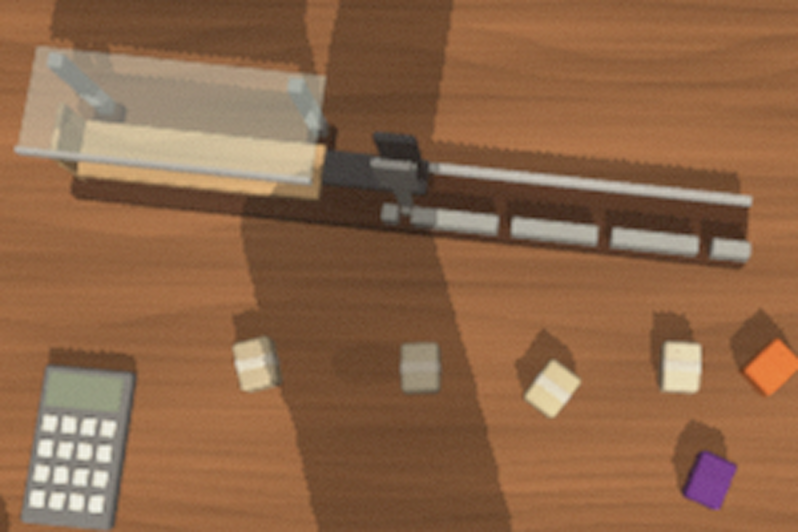

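View pics/scene0c.png

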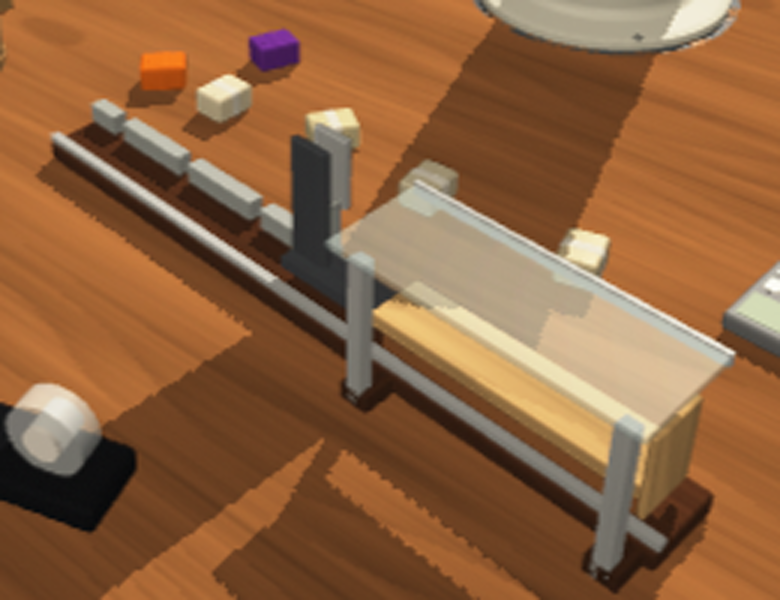

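Run:
```python
from h import *
D=np.load('top0.npz'); im,d,K,T=D['im'],D['d'],D['K'],D['T']
v,u=np.mgrid[:420,:560]; c=np.linalg.inv(K)@np.stack([u.ravel(),v.ravel(),np.ones(u.size)])*d.ravel()
W=(T[:3,:3]@c).T+T[:3,3]; W=W.reshape(420,560,3); Z=W[...,2]
print('table z',np.median(Z[300:310,200:220]))
hsv=cv2.cvtColor(im,cv2.COLOR_RGB2HSV)
# soaps/lookalikes: height 18..34mm in region
m=((Z>0.015)&(Z<0.035)).astype(np.uint8); m[:205]=0; m[300:]=0; m[:,:150]=0; m[:,420:]=0
n,l,s,_=cv2.connectedComponentsWithStats(m)
for i in range(1,n):
    if s[i,4]<60: continue
    pv,pu=np.where((l==i)&(Z>0.02)); cnt=np.stack([ray(K,T,a,b,0.026)[:2] for a,b in zip(pu,pv)]).astype(np.float32)
    r=cv2.minAreaRect(cnt); print(s[i].tolist(), 'xy',np.round(r[0],4),'size',np.round(r[1],4),'ang',round(r[2],1),'zmed',round(float(np.median(Z[pv,pu])),4),'rgb',im[pv,pu].mean(0).round())
# handle tops
m=(Z>0.135)&(Z<0.16); m[:,:210]=0; m[:,260:]=0; m[:120]=0;m[200:]=0
pv,pu=np.where(m); print('handle',len(pv)); 
for a,b in zip(pu,pv): print((a,b),W[b,a].round(4),im[b,a],end=';')
print()
# rear rod & bar profile
for cx in range(120,370,20):
    print(cx,[(y,round(float(W[y,cx,0]),3),round(float(Z[y,cx])*1000)) for y in range(115,200,3)])
```

```text
table z 0.00020377890726452907
[172, 222, 18, 21, 281] xy [0.439  0.2254] size [0.0445 0.0344] ang 13.1 zmed 0.0258 rgb [192. 173. 141.]
[363, 223, 23, 21, 274] xy [ 0.4427 -0.2307] size [0.0328 0.0425] ang 44.7 zmed 0.0258 rgb [216. 118.  59.]
[235, 224, 15, 19, 276] xy [0.438 0.08 ] size [0.0428 0.033 ] ang 1.5 zmed 0.0257 rgb [146. 133. 112.]
[333, 224, 15, 19, 277] xy [ 0.4411 -0.1502] size [0.033  0.0429] ang 89.6 zmed 0.0262 rgb [212. 198. 167.]
[282, 230, 21, 23, 271] xy [ 0.4208 -0.037 ] size [0.0337 0.0437] ang 53.6 zmed 0.0256 rgb [211. 194. 155.]
[341, 265, 20, 22, 287] xy [ 0.343  -0.1747] size [0.0339 0.0437] ang 67.2 zmed 0.026 rgb [117.  64. 129.]
handle 176
(np.int64(225), np.int64(145)) [0.6097 0.1085 0.1506] [87 67 54];(np.int64(226), np.int64(145)) [0.6101 0.1066 0.1496] [73 69 65];(np.int64(227), np.int64(145)) [0.6103 0.1045 0.1492] [75 70 67];(np.int64(228), np.int64(145)) [0.6095 0.1021 0.1516] [75 69 65];(np.int64(229), np.int64(145)) [0.6103 0.1003 0.1493] [73 66 58];(np.int64(230), np.int64(145)) [0.6097 0.098  0.1511] [75 69 62];(np.int64(231), np.int64(145
[... 17228 characters left out ...]
 21), (172, 0.591, 19), (175, 0.583, 20), (178, 0.575, 21), (181, 0.568, 19), (184, 0.556, 37), (187, 0.549, 37), (190, 0.544, 28), (193, 0.539, 17), (196, 0.534, 4), (199, 0.528, -1)]
360 [(115, 0.746, -1), (118, 0.738, -1), (121, 0.729, 1), (124, 0.722, -1), (127, 0.712, 3), (130, 0.706, -1), (133, 0.697, 2), (136, 0.691, -3), (139, 0.682, -1), (142, 0.674, -1), (145, 0.666, 0), (148, 0.659, -1), (151, 0.651, 0), (154, 0.643, 0), (157, 0.635, 0), (160, 0.628, -3), (163, 0.62, -1), (166, 0.611, 2), (169, 0.597, 24), (172, 0.592, 15), (175, 0.585, 15), (178, 0.576, 19), (181, 0.569, 18), (184, 0.562, 18), (187, 0.549, 39), (190, 0.542, 37), (193, 0.539, 19), (196, 0.535, 4), (199, 0.528, 1)]
```

```bash
cat >> h.py <<'E'
def cloud(d,K,T):
    v,u=np.mgrid[:420,:560]; c=np.linalg.inv(K)@np.stack([u.ravel(),v.ravel(),np.ones(u.size)])*d.ravel()
    return ((T[:3,:3]@c).T+T[:3,3]).reshape(420,560,3)
E
python3 - <<'E'
from h import *
D=np.load('top0.npz'); im,d,K,T=D['im'],D['d'],D['K'],D['T']
W=cloud(d,K,T);Z=W[...,2]
def rect(m,z,t):
    pv,pu=np.where(m); P=np.stack([ray(K,T,a,b,z)[:2] for a,b in zip(pu,pv)]).astype(np.float32); r=cv2.minAreaRect(P)
    print(t,len(P),np.round(r[0],4),np.round(r[1],4),round(r[2],2)); return P
m=np.zeros(Z.shape,bool); m[100:200,85:212]=1
P=rect(m&(Z>0.126)&(Z<.137),.131,'cover')
m[:]=0; m[150:200,245:375]=1
P=rect(m&(Z>.028)&(Z<.045),.036,'bar'); print(np.polyfit(P[:,1],P[:,0],1))
m[:]=0; m[130:170,215:250]=1
g=im.max(2)
for nm,mm in (('dark',(W[...,0]>.597)),('light',(W[...,0]<.597))):
    P=rect(m&(Z>.1455)&(Z<.156)&mm,.15,nm)
# rail front edge (z~.018 vs 0): per column boundary
pts=[]
for c in range(245,365,4):
    col=np.where(im[183:205,c].astype(int).sum(1)>0)[0]
    zz=[y for y in range(180,205) if Z[y,c]>0.012]
    pts.append(ray(K,T,c,max(zz)+.5,.012)[:2])
print('railfront',np.polyfit(np.array(pts)[:,1],np.array(pts)[:,0],1))
E
```

```text
cover 4547 [0.6297 0.277 ] [0.241 0.093] 84.59
bar 711 [ 0.5778 -0.0695] [0.2894 0.0572] 84.45
[0.09369747 0.56463403]
dark 65 [0.6058 0.0927] [0.0088 0.0317] 0.79
light 61 [0.5835 0.0952] [0.0304 0.0089] 83.41
railfront [0.0949074  0.55424089]
```

```bash
cat > dl.py <<'E'
# python3 dl.py x y z [yawdeg]: remaining tool-frame shift (mm) and turn about tool z (deg)
import sys; from h import *
from scipy.spatial.transform import Rotation as R
s=robot.sense(); w,x,y,z=s['orientation']; M=R.from_quat([x,y,z,w]).as_matrix()
yaw=np.degrees(np.arctan2(M[1,0],M[0,0])); p=s['position']
print('t %.1f'%s['time_s'],'pos',p.round(4),'yaw %.2f tilt %.2f'%(yaw,np.degrees(np.arccos(-M[2,2]))),'F',s['contact_force'].round(1),'grip %.4f'%s['grip_width'])
if len(sys.argv)>3:
    t=np.array(list(map(float,sys.argv[1:4]))); print('delta tool mm',(M.T@(t-p)*1000).round(1), 'turn', round(-((float(sys.argv[4]) if len(sys.argv)>4 else 84.6)-yaw),2))
E
python3 -m inch '[[0,0,0,0,0,-8.5],[0,0,0,0,0,-8.5],[0,0,0,0,0,-8.5],[0,0,0,0,0,-8.5],[0,0,0,0,0,-8.5]]'
python3 -m inch '[[0,0,0,0,0,-8.5],[0,0,0,0,0,-8.5],[0,0,0,0,0,-2.7],[0,0,0,0,0,0]]'
python3 dl.py .5997 .094 .231
```

```text
time_s: 0.65
position: [0.2386, -0.5775, 0.231]
orientation: [-0.0, 0.842, 0.539, 0.0]
contact_force: [-0.4, -0.9, -0.8]
grip_width: 0.0853
time_s: 1.05
position: [0.2386, -0.5775, 0.231]
orientation: [-0.0, 0.739, 0.674, 0.0]
contact_force: [0.5, -0.3, -0.1]
grip_width: 0.0852
t 1.1 pos [ 0.2386 -0.5775  0.231 ] yaw 84.69 tilt 0.03 F [ 0.5 -0.3 -0.1] grip 0.0852
delta tool mm [7.020e+02 2.974e+02 3.000e-01] turn 0.09
```

```bash
for i in 1; do :; done
python3 -m inch '[[0.04,0.017,0,0,0,0],[0.04,0.017,0,0,0,0],[0.04,0.017,0,0,0,0],[0.04,0.017,0,0,0,0],[0.04,0.017,0,0,0,0]]' >/dev/null
python3 -m inch '[[0.04,0.017,0,0,0,0],[0.04,0.017,0,0,0,0],[0.04,0.017,0,0,0,0],[0.04,0.017,0,0,0,0],[0.04,0.017,0,0,0,0]]'  >/dev/null
python3 -m inch '[[0.04,0.017,0,0,0,0],[0.04,0.017,0,0,0,0],[0.04,0.017,0,0,0,0],[0.04,0.017,0,0,0,0],[0.04,0.017,0,0,0,0]]' >/dev/null
python3 -m inch '[[0.04,0.017,0,0,0,0],[0.03,0.013,0,0,0,0],[0,0,0,0,0,0]]'
python3 dl.py .5997 .094 .231
python3 - <<'E'
from h import *
im,d,K,T=snap('wrist','w1.png'); np.savez('w1.npz',im=im,d=d,K=K,T=T)
im,d,K,T=snap('top','t1.png'); np.savez('t1.npz',im=im,d=d,K=K,T=T)
E
```

```text
time_s: 2.85
position: [0.5863, 0.0663, 0.231]
orientation: [-0.0, 0.739, 0.674, 0.001]
contact_force: [-0.1, -0.2, 0.4]
grip_width: 0.0851
t 2.9 pos [0.5863 0.0663 0.231 ] yaw 84.71 tilt 0.06 F [-0.1 -0.2  0.4] grip 0.0851
delta tool mm [28.8 10.8  0. ] turn 0.11
```

View pics/w1.png

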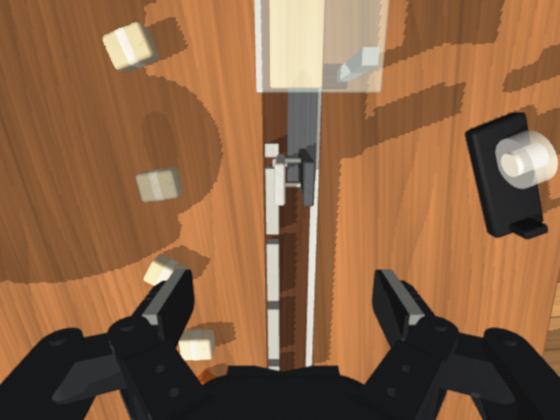

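View pics/t1.png

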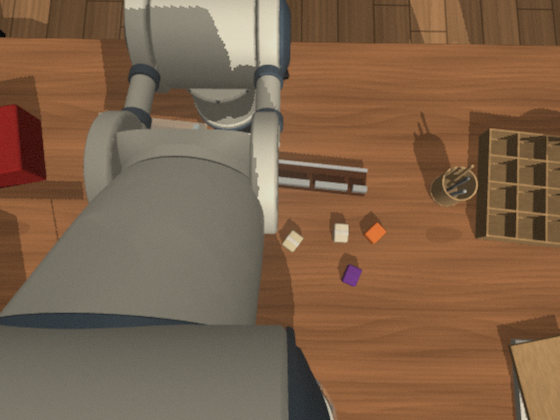

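Run:
```python
from h import *
D=np.load('w1.npz'); im,d,K,T=D['im'],D['d'],D['K'],D['T']
W=cloud(d,K,T);Z=W[...,2]
c,s=np.cos(-.0942),np.sin(-.0942)
ex=np.array([c,s]); ey=np.array([-s,c])
m=np.zeros(Z.shape,bool); m[140:215,262:325]=1; m&=(Z>.143)&(Z<.157)
pv,pu=np.where(m); P=np.array([ray(K,T,a,b,.15)[:2] for a,b in zip(pu,pv)])
sx=P@ex; sy=P@ey; print(len(P))
h,b=np.histogram(sx,bins=np.arange(.56,.62,.002)); print(dict(zip(b.round(3),h)))
for lo,hi in ((0,np.mean([sx.min(),sx.max()])),(np.mean([sx.min(),sx.max()]),1)):
    k=(sx>lo)&(sx<hi); print(np.percentile(sx[k],[0,2,98,100]).round(4),np.percentile(sy[k],[0,2,98,100]).round(4))
print('expected handle (stand):',np.array([.5997,.094])@ex,np.array([.5997,.094])@ey)
# ledge top and cover edge in stand coords
k=(Z>.05)&(Z<.06); k[130:]=0; k[:,:250]=0;k[:,340:]=0; print('ledge',np.percentile(W[k][:,:2]@ex,[2,98]).round(4),k.sum())
print(T.round(3)[:3,3])
```

```text
954
{np.float64(0.56): np.int64(0), np.float64(0.562): np.int64(0), np.float64(0.564): np.int64(0), np.float64(0.566): np.int64(0), np.float64(0.568): np.int64(0), np.float64(0.57): np.int64(47), np.float64(0.572): np.int64(117), np.float64(0.574): np.int64(129), np.float64(0.576): np.int64(129), np.float64(0.578): np.int64(41), np.float64(0.58): np.int64(0), np.float64(0.582): np.int64(0), np.float64(0.584): np.int64(0), np.float64(0.586): np.int64(0), np.float64(0.588): np.int64(0), np.float64(0.59): np.int64(0), np.float64(0.592): np.int64(74), np.float64(0.594): np.int64(117), np.float64(0.596): np.int64(123), np.float64(0.598): np.int64(125), np.float64(0.6): np.int64(52), np.float64(0.602): np.int64(0), np.float64(0.604): np.int64(0), np.float64(0.606): np.int64(0), np.float64(0.608): np.int64(0), np.float64(0.61): np.int64(0), np.float64(0.612): np.int64(0), np.float64(0.614): np.int64(0), np.float64(0.616): np.int64(0)}
[0.5712 0.5713 0.5787 0.5787] [0.1354 0.1362 0.1662 0.1669]
[0.5927 0.5929 0.6007 0.6009] [0.1346 0.1354 0.167  0.1677]
expected handle (stand): 0.5881994959258215 0.14999147639985932
ledge [0.583  0.6114] 422
[0.594 0.143 0.373]
```

```bash
python3 -m inch '[[0.028,0.0125,0,0,0,0],[0,0,0,0,0,0.1],[0,0,0.04,0,0,0],[0,0,0.04,0,0,0],[0,0,0,0,0,0]]'
python3 dl.py .6016 .0948 .114
```

```text
time_s: 3.45
position: [0.5966, 0.0882, 0.1471]
orientation: [-0.003, 0.741, 0.672, -0.003]
contact_force: [-0.7, 0.3, 0.2]
grip_width: 0.0855
t 3.5 pos [0.5966 0.0882 0.1471] yaw 84.45 tilt 0.48 F [-0.7  0.3  0.2] grip 0.0855
delta tool mm [ 7.1  4.6 33.1] turn -0.15
```

```bash
python3 -m inch '[[0,0,0,0,0,0],[0,0,0,0,0,0]]' | tail -1
python3 dl.py .6016 .0948 .114
```

```text
grip_width: 0.0855
t 3.6 pos [0.601  0.0891 0.1534] yaw 84.50 tilt 0.15 F [ 0.  -0.1  0.1] grip 0.0855
delta tool mm [ 5.7 -0.  39.4] turn -0.1
```

```bash
python3 -m inch '[[0.0057,0,0.01,0,0,0],[0,0,0.015,0,0,0],[0,0,0.0145,0,0,0],[0,0,0,0,0,0],[0,0,0,0,0,0]]' | tail -1
python3 dl.py .6016 .0948 .114
python3 -m inch '[[0,0,0,0,0,0],[0,0,0,0,0,0],[0,0,0,0,0,0],[0,0,0,0,0,0],[0,0,0,0,0,0]]' 0 40
python3 -m inch '[[0,0,0,0,0,0],[0,0,0,0,0,0],[0,0,0,0,0,0]]' 
python3 dl.py .6016 .0948 .114
```

```text
grip_width: 0.0853
t 4.2 pos [0.6008 0.0955 0.1123] yaw 84.55 tilt 0.03 F [ 0.5 -0.4  0.6] grip 0.0853
delta tool mm [-0.6  0.9 -1.7] turn -0.05
time_s: 4.65
position: [0.6027, 0.0951, 0.1125]
orientation: [0.002, 0.74, 0.673, 0.002]
contact_force: [13.8, -1.6, 4.8]
grip_width: 0.0197
time_s: 4.95
position: [0.6027, 0.0951, 0.1125]
orientation: [0.001, 0.74, 0.673, 0.002]
contact_force: [11.1, -1.3, -0.7]
grip_width: 0.0196
t 5.0 pos [0.6027 0.0951 0.1125] yaw 84.55 tilt 0.25 F [11.1 -1.3 -0.7] grip 0.0196
delta tool mm [-0.4 -1.1 -1.5] turn -0.05
```

```bash
python3 -m inch '[[0,0.0015,0,0,0,0],[0,0,0,0,0,0],[-0.005,0,0,0,0,0],[-0.01,0,0,0,0,0],[-0.015,0,0,0,0,0]]' | tail -2
python3 -m inch '[[-0.02,0,0,0,0,0],[-0.02,0,0,0,0,0],[-0.02,0,0,0,0,0],[-0.02,0,0,0,0,0],[0,0,0,0,0,0]]' | tail -2
python3 dl.py .6016 .0948 .112
```

```text
contact_force: [3.7, 2.1, 6.0]
grip_width: 0.0193
contact_force: [2.9, -1.6, 5.7]
grip_width: 0.0197
t 6.0 pos [ 0.5923 -0.0167  0.1125] yaw 84.46 tilt 0.12 F [ 2.9 -1.6  5.7] grip 0.0197
delta tool mm [111.9  -1.5   0.4] turn -0.14
```

Moving freely (force about 2 N). Continue out to 0.27.

```bash
python3 -m inch '[[-0.02,0,0,0,0,0],[-0.02,0,0,0,0,0],[-0.02,0,0,0,0,0],[-0.02,0,0,0,0,0],[-0.02,0,0,0,0,0]]' | tail -2
python3 -m inch '[[-0.02,0,0,0,0,0],[-0.02,0,0,0,0,0],[-0.01,0,0,0,0,0],[-0.006,0,0,0,0,0],[0,0,0,0,0,0]]' | tail -2
python3 -m inch '[[0,0,0,0,0,0],[0,0,0,0,0,0]]' | tail -2
python3 dl.py .6027 .0951 .112
```

```text
contact_force: [6.7, 1.7, 3.7]
grip_width: 0.0196
contact_force: [4.9, -1.3, 4.3]
grip_width: 0.0194
contact_force: [4.9, -1.2, 4.7]
grip_width: 0.0196
t 7.2 pos [ 0.5778 -0.1702  0.1125] yaw 84.54 tilt 0.15 F [ 4.9 -1.2  4.7] grip 0.0196
delta tool mm [266.4  -0.5   0.3] turn -0.06
```

```bash
python3 -m inch '[[-0.003,0,0,0,0,0],[0,0,0,0,0,0],[0,0,0,0,0,0]]' | tail -2
python3 dl.py .6027 .0951 .112
python3 -m inch '[[-0.002,0,0,0,0,0],[0,0,0,0,0,0],[0,0,0,0,0,0]]' | tail -2
python3 dl.py .6027 .0951 .112
```

```text
contact_force: [4.8, -1.8, 4.5]
grip_width: 0.0197
t 7.5 pos [ 0.5776 -0.1731  0.1125] yaw 84.55 tilt 0.15 F [ 4.8 -1.8  4.5] grip 0.0197
delta tool mm [269.4  -0.5   0.3] turn -0.05
contact_force: [4.9, -1.7, 4.6]
grip_width: 0.02
t 7.8 pos [ 0.5774 -0.175   0.1125] yaw 84.56 tilt 0.15 F [ 4.9 -1.7  4.6] grip 0.0200
delta tool mm [271.3  -0.4   0.3] turn -0.04
```

```bash
python3 -m inch '[[0,0,0,0,0,0],[0,0,0,0,0,0],[0,0,0,0,0,0],[0,0,0,0,0,0],[0,0,0,0,0,0]]' 1 | tail -2
python3 -m inch '[[0,0,-0.03,0,0,0],[0,0,-0.04,0,0,0],[0,0,-0.045,0,0,0],[0,0,0,0,0,0],[0,0,0,0,0,0]]' | tail -2
python3 dl.py .6027 .0951 .112
python3 - <<'E'
from h import *
im,d,K,T=snap('wrist','w2.png'); np.savez('w2.npz',im=im,d=d,K=K,T=T)
im,d,K,T=snap('scene','s2.png')
E
```

```text
contact_force: [-0.0, 0.9, -0.5]
grip_width: 0.0851
contact_force: [-0.8, 0.4, -0.6]
grip_width: 0.0857
t 8.8 pos [ 0.5767 -0.1748  0.2278] yaw 84.55 tilt 0.13 F [-0.8  0.4 -0.6] grip 0.0857
delta tool mm [271.2   0.  115.7] turn -0.05
```

View pics/w2.png

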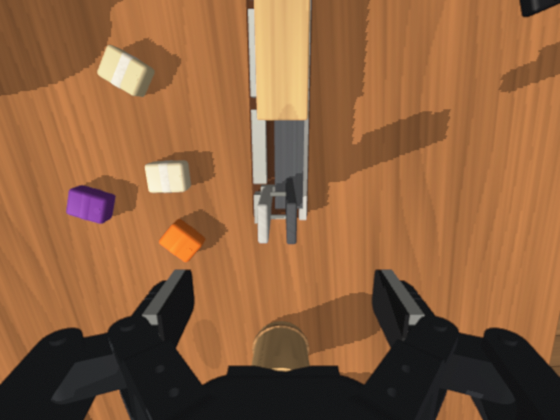

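View pics/s2.png

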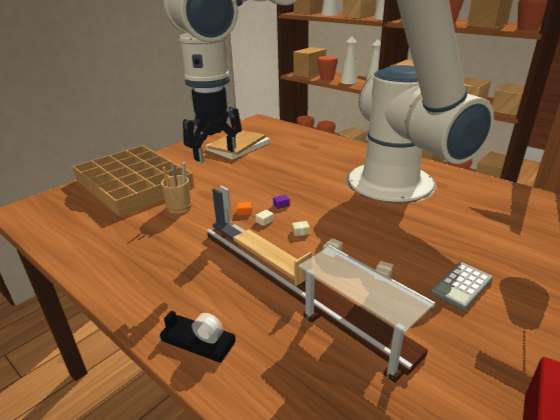

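```bash
cat > st.py <<'E'
import sys; from h import *
# stand axes
c,s=np.cos(-.0942),np.sin(-.0942); ex=np.array([c,s]); ey=np.array([-s,c])
def rep(f):
    D=np.load(f); im,d,K,T=D['im'],D['d'],D['K'],D['T']; W=cloud(d,K,T);Z=W[...,2]
    SX=W[...,:2]@ex; SY=W[...,:2]@ey
    hz=cv2.cvtColor(im,cv2.COLOR_RGB2HSV)
    for nm,lo,hi,z in (('hi',.143,.157,.15),('ledge',.05,.06,.055),('mid',.072,.09,.081),('endb',.091,.102,.097)):
        k=((Z>lo)&(Z<hi)&(SX>.53)&(SX<.66)).astype(np.uint8); k[270:]=0
        n,l,st,_=cv2.connectedComponentsWithStats(k)
        for i in range(1,n):
            if st[i,4]<40: continue
            pv,pu=np.where(l==i); P=np.array([ray(K,T,a,b,z)[:2] for a,b in zip(pu,pv)])
            a,b=P@ex,P@ey; print(nm,st[i,4],'sx',np.percentile(a,[1,99]).round(4),'sy',np.percentile(b,[1,99]).round(4))
if __name__=='__main__': rep(sys.argv[1])
E
python3 st.py w2.npz
python3 - <<'E'
from h import *
im,d,K,T=snap('top','t2.png'); np.savez('t2.npz',im=im,d=d,K=K,T=T)
E
python3 st.py t2.npz
```

```text
hi 427 sx [0.5716 0.5793] sy [-0.1352 -0.1031]
hi 465 sx [0.5934 0.6011] sy [-0.1361 -0.1024]
ledge 6465 sx [0.5661 0.6147] sy [-0.046   0.0544]
ledge 65 sx [0.5952 0.6118] sy [-0.084  -0.0648]
ledge 191 sx [0.5834 0.604 ] sy [-0.1056 -0.0739]
ledge 63 sx [0.604  0.6114] sy [-0.1232 -0.1011]
endb 64 sx [0.5795 0.5932] sy [-0.1111 -0.1083]
endb 84 sx [0.5791 0.5932] sy [-0.1344 -0.1137]
ledge 1688 sx [0.5622 0.6117] sy [-0.0195  0.1682]
ledge 457 sx [0.532 0.656] sy [-0.5984 -0.4746]
endb 66 sx [0.5627 0.611 ] sy [0.168  0.1746]
```

View pics/t2.png

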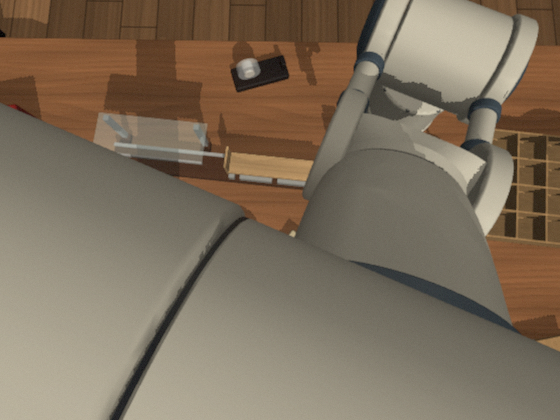

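```bash
cat > soaps.py <<'E'
import sys; from h import *
def soaps(im,d,K,T,zt=.026,lo=.018,hi=.034):
    W=cloud(d,K,T);Z=W[...,2]
    m=((Z>lo)&(Z<hi)&(W[...,0]>.33)&(W[...,0]<.53)&(abs(W[...,1])<.33)).astype(np.uint8); m[300:]=0
    n,l,s,_=cv2.connectedComponentsWithStats(m)
    for i in range(1,n):
        if s[i,4]<120: continue
        pv,pu=np.where(l==i)
        cnt=np.array([ray(K,T,a,b,zt)[:2] for a,b in zip(pu,pv)],np.float32)
        r=cv2.minAreaRect(cnt); a=r[2]+(90 if r[1][1]>r[1][0] else 0); a=(a+90)%180-90
        print('px',s[i,:4].tolist(),'xy',np.round(r[0],4),'size',np.round(r[1],4),'long',round(a,1),'rgb',im[pv,pu].mean(0).round())
if __name__=='__main__':
    if len(sys.argv)>1: D=np.load(sys.argv[1]); soaps(D['im'],D['d'],D['K'],D['T'])
    else: soaps(*snap('wrist','w_%.0f.png'%(robot.sense()['time_s']*100)))
E
python3 soaps.py w2.npz; python3 soaps.py w1.npz
```

```text
px [97, 45, 52, 51] xy [ 0.4263 -0.0379] size [0.0345 0.0454] long -36.6 rgb [223. 209. 169.]
px [145, 162, 42, 31] xy [ 0.4472 -0.1505] size [0.0344 0.045 ] long -3.8 rgb [229. 218. 189.]
px [68, 187, 41, 37] xy [ 0.3492 -0.1742] size [0.0361 0.0455] long -22.7 rgb [129.  67. 151.]
px [159, 222, 44, 40] xy [ 0.4477 -0.23  ] size [0.037  0.0434] long -46.6 rgb [230. 126.  45.]
px [101, 22, 54, 48] xy [0.4446 0.2253] size [0.0446 0.0352] long 14.2 rgb [224. 211. 175.]
px [135, 169, 44, 33] xy [0.4429 0.0816] size [0.0451 0.0346] long 2.1 rgb [177. 164. 138.]
px [143, 259, 33, 26] xy [ 0.4204 -0.0294] size [0.0371 0.0291] long 52.7 rgb [225. 213. 177.]
```

```bash
python3 -m inch '[[0.014,-0.04,0,0,0,0],[0.014,-0.04,0,0,0,0],[0.008,-0.04,0,0,0,-1.7],[0,-0.014,0,0,0,-1.7],[0,0,0,0,0,0]]' 1 40| tail -2
python3 -m inch '[[0,0,0.04,0,0,0],[0,0,0.04,0,0,0],[0,0,0,0,0,0]]' | tail -2
python3 dl.py .4465 -.1505 .003 88
python3 soaps.py
```

```text
contact_force: [0.2, 0.9, 0.7]
grip_width: 0.0858
contact_force: [0.9, -0.3, 1.1]
grip_width: 0.0853
t 9.7 pos [ 0.4445 -0.1258  0.1429] yaw 87.90 tilt 0.43 F [ 0.9 -0.3  1.1] grip 0.0853
delta tool mm [-25.    3.9 139.8] turn -0.1
px [222, 70, 64, 65] xy [ 0.4241 -0.0373] size [0.034  0.0433] long -36.4 rgb [230. 217. 175.]
px [261, 215, 49, 37] xy [ 0.4449 -0.1488] size [0.0347 0.0434] long -2.1 rgb [228. 217. 187.]
px [161, 239, 47, 45] xy [ 0.3476 -0.173 ] size [0.0362 0.0432] long -23.6 rgb [117.  56. 140.]
px [268, 286, 35, 14] xy [ 0.4429 -0.2095] size [0.0142 0.0329] long -1.9 rgb [195.  99.  33.]
```

```bash
python3 dl.py .445 -.1497 .003 88
python3 -m inch '[[-0.0235,0.002,0.0,0,0,0],[0,0,0.04,0,0,0],[0,0,0.04,0,0,0],[0,0,0.03,0,0,0],[0,0,0,0,0,0]]' | tail -2
python3 dl.py .445 -.1497 .003 88
```

```text
t 9.8 pos [ 0.4455 -0.1262  0.1452] yaw 87.91 tilt 0.29 F [-0.7 -0.2  0.8] grip 0.0852
delta tool mm [-23.8   1.  142.1] turn -0.09
contact_force: [0.2, -0.2, -0.1]
grip_width: 0.0855
t 10.2 pos [ 0.4472 -0.15    0.0354] yaw 87.92 tilt 0.19 F [ 0.2 -0.2 -0.1] grip 0.0855
delta tool mm [ 0.2 -2.1 32.4] turn -0.08
```

```bash
python3 -m inch '[[0,-0.002,0.015,0,0,0],[0,0,0.014,0,0,0],[0,0,0.003,0,0,0],[0,0,0,0,0,0],[0,0,0,0,0,0]]' | tail -2
python3 dl.py .445 -.1497 .003 88
python3 -m inch '[[0,0,0,0,0,0],[0,0,0,0,0,0],[0,0,0,0,0,0],[0,0,0,0,0,0],[0,0,0,0,0,0]]' 0 40 | tail -2
python3 -m inch '[[0,0,-0.02,0,0,0],[0,0,-0.04,0,0,0],[0,0,-0.04,0,0,0],[0,0,0,0,0,0]]' | tail -2
python3 dl.py .445 -.1497 .003 88
python3 - <<'E'
from h import *
snap('wrist','w3.png')
E
```

```text
contact_force: [-0.6, 0.1, 1.2]
grip_width: 0.0854
t 10.8 pos [ 0.4463 -0.1504  0.0061] yaw 87.95 tilt 0.10 F [-0.6  0.1  1.2] grip 0.0854
delta tool mm [ 0.6 -1.3  3.1] turn -0.05
contact_force: [-0.9, 0.5, 9.7]
grip_width: 0.0434
contact_force: [0.3, -0.9, -1.7]
grip_width: 0.043
t 11.7 pos [ 0.4473 -0.1508  0.1088] yaw 87.96 tilt 0.36 F [ 0.3 -0.9 -1.7] grip 0.0430
delta tool mm [  1.3  -2.9 105.8] turn -0.04
```

View pics/w3.png

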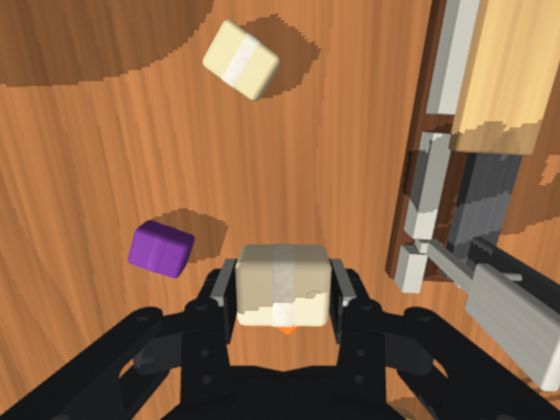

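```bash
python3 -m inch '[[0.04,0,0,0,0,3.4],[0.036,0.03,0,0,0,0],[0,0.04,0,0,0,0],[0,0.04,0,0,0,0],[0,0.02,0,0,0,0]]' | tail -2
python3 -m inch '[[0,0,0,0,0,0],[0,0,0,0,0,0]]' | tail -2
python3 dl.py .5865 -.0705 .063
```

```text
contact_force: [0.1, -0.6, -0.5]
grip_width: 0.0432
contact_force: [-0.2, 0.7, -0.0]
grip_width: 0.0431
t 12.4 pos [ 0.5786 -0.0863  0.1033] yaw 84.56 tilt 0.15 F [-0.2  0.7 -0. ] grip 0.0431
delta tool mm [16.4  6.4 40.3] turn -0.04
```

```bash
python3 -m inch '[[0.0164,0.0064,0,0,0,0],[0,0,0.02,0,0,0],[0,0,0.012,0,0,0],[0,0,0,0,0,0],[0,0,0,0,0,0]]' | tail -2
python3 dl.py .5865 -.0705 .063
```

```text
contact_force: [0.9, -1.1, -0.2]
grip_width: 0.0432
t 12.9 pos [ 0.5871 -0.0707  0.0727] yaw 84.54 tilt 0.06 F [ 0.9 -1.1 -0.2] grip 0.0432
delta tool mm [ 0.2 -0.6  9.7] turn -0.06
```

```bash
python3 -m inch '[[0,-0.0006,0.005,0,0,0],[0,0,0.003,0,0,0],[0,0,0,0,0,0]]' | tail -2
python3 dl.py .5865 -.0705 .063
python3 -m inch '[[0,0,0.002,0,0,0],[0,0,0,0,0,0],[0,0,0,0,0,0]]' | tail -2
python3 dl.py .5865 -.0705 .063
```

```text
contact_force: [-0.0, -0.6, -0.2]
grip_width: 0.0435
t 13.2 pos [ 0.5868 -0.0708  0.0646] yaw 84.54 tilt 0.02 F [-0.  -0.6 -0.2] grip 0.0435
delta tool mm [ 0.3 -0.3  1.6] turn -0.06
contact_force: [-0.2, -0.0, -0.2]
grip_width: 0.0432
t 13.5 pos [ 0.587  -0.0708  0.0628] yaw 84.55 tilt 0.00 F [-0.2 -0.  -0.2] grip 0.0432
delta tool mm [ 0.2 -0.5 -0.2] turn -0.05
```

```bash
python3 -m inch '[[0,0,0.001,0,0,0],[0,0,0,0,0,0]]' | tail -2|head -1
python3 -m inch '[[0,0,0.001,0,0,0],[0,0,0,0,0,0]]' | tail -2|head -1
python3 dl.py
```

```text
contact_force: [0.6, -0.3, -0.6]
contact_force: [0.4, -0.1, -0.6]
t 13.9 pos [ 0.5869 -0.0708  0.0607] yaw 84.55 tilt 0.01 F [ 0.4 -0.1 -0.6] grip 0.0428
```

```bash
python3 -m inch '[[0,0,0.001,0,0,0],[0,0,0,0,0,0]]' | tail -2|head -1
python3 -m inch '[[0,0,0.001,0,0,0],[0,0,0,0,0,0]]' | tail -2|head -1
python3 dl.py
python3 - <<'E'
from h import *
snap('scene','s3.png')
a=cv2.imread('pics/s3.png'); cv2.imwrite('pics/s3c.png',cv2.resize(a[150:320,170:350],None,fx=3.5,fy=3.5,interpolation=cv2.INTER_CUBIC))
E
```

```text
contact_force: [-2.1, 0.4, 7.4]
contact_force: [-6.8, 0.5, 25.7]
t 14.3 pos [ 0.5871 -0.0708  0.0601] yaw 84.55 tilt 0.04 F [-6.8  0.5 25.7] grip 0.0429
```

View pics/s3c.png

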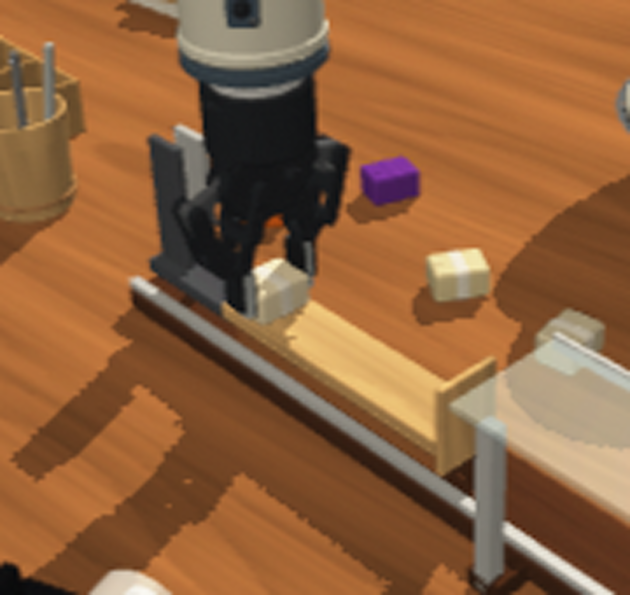

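```bash
python3 -m inch '[[0,0,-0.001,0,0,0],[0,0,0,0,0,0]]' | tail -2|head -1
python3 -m inch '[[0,0,0,0,0,0],[0,0,0,0,0,0],[0,0,0,0,0,0]]' 1 | tail -1
python3 -m inch '[[0,0,-0.02,0,0,0],[0,0,-0.04,0,0,0],[0,0,-0.04,0,0,0],[0,-0.04,0,0,0,0],[0,-0.04,0,0,0,0]]' | tail -1
python3 -m inch '[[0,-0.04,0,0,0,0],[0,-0.03,0,0,0,0],[0,0,0,0,0,8.5],[0,0,0,0,0,8.5],[0,0,0,0,0,8.5]]' | tail -1
python3 -m inch '[[0,0,0,0,0,5.5],[0,0,0,0,0,0],[0,0,0,0,0,0]]' | tail -1
python3 dl.py .424 -.0373 .007 53.6
python3 soaps.py
```

```text
contact_force: [-2.0, 0.9, 11.5]
grip_width: 0.0838
grip_width: 0.0855
grip_width: 0.0851
grip_width: 0.0857
t 16.1 pos [ 0.4377 -0.0565  0.1597] yaw 53.73 tilt 0.00 F [0.1 0.1 0.1] grip 0.0857
delta tool mm [  7.4 -22.4 152.7] turn 0.13
px [158, 39, 63, 66] xy [0.4415 0.0788] size [0.0435 0.0347] long 2.4 rgb [171. 159. 134.]
px [235, 176, 47, 37] xy [ 0.4246 -0.0359] size [0.0341 0.0427] long -36.4 rgb [229. 216. 176.]
```

```bash
python3 -m inch '[[0.008,-0.0226,0,0,0,0],[0,0,0.04,0,0,0],[0,0,0.04,0,0,0],[0,0,0.04,0,0,0],[0,0,0,0,0,0]]' | tail -1
python3 -m inch '[[0,0,0,0,0,0],[0,0,0,0,0,0]]' | tail -1
python3 dl.py .4243 -.0366 .007 53.6
```

```text
grip_width: 0.0857
grip_width: 0.0853
t 16.9 pos [ 0.4251 -0.0368  0.0414] yaw 53.59 tilt 0.12 F [ 0.1 -0.1 -0.4] grip 0.0853
delta tool mm [-0.3 -0.9 34.4] turn -0.01
```

```bash
python3 -m inch '[[0,0,0.02,0,0,0],[0,0,0.012,0,0,0],[0,0,0.002,0,0,0],[0,0,0,0,0,0],[0,0,0,0,0,0]]' | tail -1
python3 dl.py .4243 -.0366 .007 53.6
python3 -m inch '[[0,0,0,0,0,0],[0,0,0,0,0,0],[0,0,0,0,0,0],[0,0,0,0,0,0],[0,0,0,0,0,0]]' 0 40 | tail -2
python3 -m inch '[[0,0,-0.02,0,0,0],[0,0,-0.04,0,0,0],[0,0,-0.05,0,0,0],[0,0,0,0,0,0]]' | tail -2
python3 -m inch '[[0,0,0,0,0,-8],[0,0,0,0,0,-8],[0,0,0,0,0,-8],[0,0,0,0,0,-7],[0,0,0,0,0,0]]' | tail -1
python3 dl.py .591 -.0227 .0605
```

```text
grip_width: 0.0855
t 17.4 pos [ 0.4249 -0.0368  0.0069] yaw 53.56 tilt 0.10 F [ 0.6  0.  -0.3] grip 0.0855
delta tool mm [-0.2 -0.6 -0.1] turn -0.04
contact_force: [-0.7, -0.4, 12.4]
grip_width: 0.0434
contact_force: [0.3, 0.8, -0.9]
grip_width: 0.0435
grip_width: 0.0432
t 18.8 pos [ 0.424  -0.0366  0.1155] yaw 84.68 tilt 0.03 F [-0.9 -0.3 -0.5] grip 0.0432
delta tool mm [ 29.3 165.   54.9] turn 0.08
```

```bash
python3 -m inch '[[0.0293,0.04,0,0,0,0],[0,0.04,0,0,0,0],[0,0.04,0,0,0,0],[0,0.04,0,0,0,0],[0,0.005,0,0,0,0]]' | tail -1
python3 -m inch '[[0,0,0.02,0,0,0],[0,0,0.02,0,0,0],[0,0,0,0,0,0],[0,0,0,0,0,0]]' | tail -1
python3 dl.py .591 -.0227 .061
```

```text
grip_width: 0.0431
grip_width: 0.0433
t 19.7 pos [ 0.5908 -0.0231  0.0757] yaw 84.43 tilt 0.07 F [-0.  -0.4 -0. ] grip 0.0433
delta tool mm [ 0.4  0.2 14.7] turn -0.17
```

```bash
python3 -m inch '[[0,0,0.007,0,0,0],[0,0,0.004,0,0,0],[0,0,0.0025,0,0,0],[0,0,0,0,0,0],[0,0,0,0,0,0]]' | tail -2
python3 dl.py .591 -.0227 .061
python3 -m inch '[[0,0,0.001,0,0,0],[0,0,0,0,0,0]]' | tail -2|head -1
python3 dl.py .591 -.0227 .061
```

```text
contact_force: [0.5, 0.1, -0.3]
grip_width: 0.0431
t 20.2 pos [ 0.5913 -0.0232  0.0624] yaw 84.54 tilt 0.01 F [ 0.5  0.1 -0.3] grip 0.0431
delta tool mm [ 0.4 -0.4  1.4] turn -0.06
contact_force: [0.1, 0.1, 0.4]
t 20.4 pos [ 0.5913 -0.0232  0.0613] yaw 84.55 tilt 0.00 F [0.1 0.1 0.4] grip 0.0432
delta tool mm [ 0.4 -0.4  0.3] turn -0.05
```

```bash
python3 -m inch '[[0,0,0.0006,0,0,0],[0,0,0,0,0,0]]' | tail -2|head -1
python3 -m inch '[[0,0,0,0,0,0],[0,0,0,0,0,0],[0,0,0,0,0,0]]' 1 | tail -1
python3 -m inch '[[0,0,-0.02,0,0,0],[0,0,-0.04,0,0,0],[0,0,-0.04,0,0,0],[0.02,-0.04,0,0,0,0],[0.02,-0.04,0,0,0,0]]' | tail -1
python3 -m inch '[[0.02,-0.04,0,0,0,0],[0.014,-0.038,0,0,0,0],[0,0,0,0,0,-7.5],[0,0,0,0,0,0],[0,0,0,0,0,0]]' | tail -1
python3 dl.py .4415 .079 .007 92.2
python3 soaps.py
```

```text
contact_force: [-3.2, 0.5, 8.0]
grip_width: 0.0835
grip_width: 0.0855
grip_width: 0.0849
t 21.9 pos [0.4419 0.0654 0.1609] yaw 91.85 tilt 0.06 F [-0.3 -0.4 -0.2] grip 0.0849
delta tool mm [ 1.360e+01 -1.000e-01  1.539e+02] turn -0.35
px [260, 0, 60, 36] xy [0.443  0.2167] size [0.0462 0.024 ] long 1.8 rgb [233. 222. 187.]
px [258, 167, 47, 38] xy [0.4402 0.0817] size [0.0428 0.0346] long 1.8 rgb [188. 174. 146.]
```

```bash
python3 -m inch '[[0.0154,-0.001,0,0,0,0],[0,0,0.04,0,0,0],[0,0,0.04,0,0,0],[0,0,0.04,0,0,0],[0,0,0.01,0,0,0]]' | tail -1
python3 -m inch '[[0,0,0,0,0,0],[0,0,0,0,0,0]]' | tail -1
python3 dl.py .4405 .0808 .007 92
```

```text
grip_width: 0.0853
grip_width: 0.0858
t 22.6 pos [0.4404 0.0808 0.0317] yaw 91.98 tilt 0.06 F [-0.1  1.  -0.3] grip 0.0858
delta tool mm [ 0.   0.1 24.7] turn -0.02
```

```bash
python3 -m inch '[[0,0,0.015,0,0,0],[0,0,0.0097,0,0,0],[0,0,0,0,0,0],[0,0,0,0,0,0]]' | tail -1
python3 dl.py .4405 .0808 .007 92
python3 -m inch '[[0,0,0,0,0,0],[0,0,0,0,0,0],[0,0,0,0,0,0],[0,0,0,0,0,0],[0,0,0,0,0,0]]' 0 40 | tail -2
python3 -m inch '[[0,0,-0.02,0,0,0],[0,0,-0.04,0,0,0],[0,0,-0.05,0,0,0],[0,0,0,0,0,7.4],[0,0,0,0,0,0]]' | tail -2
python3 dl.py .5955 .0251 .061
```

```text
grip_width: 0.0854
t 23.1 pos [0.4398 0.0809 0.0066] yaw 92.04 tilt 0.03 F [1.  0.5 0.5] grip 0.0854
delta tool mm [-0.1  0.7 -0.4] turn 0.04
contact_force: [-0.9, -0.4, 11.8]
grip_width: 0.0433
contact_force: [0.4, 0.5, -0.7]
grip_width: 0.0426
t 24.1 pos [0.4401 0.0809 0.1172] yaw 84.49 tilt 0.17 F [ 0.4  0.5 -0.7] grip 0.0426
delta tool mm [-40.7 159.8  56.7] turn -0.11
```

```bash
python3 -m inch '[[-0.02,0.04,0,0,0,0],[-0.02,0.04,0,0,0,0],[0,0.04,0,0,0,0],[0,0.04,0,0,0,0],[0,0,0,0,0,0]]' | tail -1
python3 -m inch '[[0,0,0.02,0,0,0],[0,0,0.02,0,0,0],[0,0,0,0,0,0],[0,0,0,0,0,0]]' | tail -1
python3 dl.py .5955 .0251 .061
```

```text
grip_width: 0.0429
grip_width: 0.0429
t 24.9 pos [0.5942 0.0262 0.0753] yaw 84.75 tilt 0.14 F [ 0.3  0.4 -0.3] grip 0.0429
delta tool mm [-1.   1.5 14.3] turn 0.15
```

```bash
python3 -m inch '[[-0.001,0.001,0.007,0,0,0],[0,0,0.004,0,0,0],[0,0,0.0025,0,0,0],[0,0,0,0,0,0],[0,0,0,0,0,0]]' | tail -2
python3 -m inch '[[0,0,0.001,0,0,0],[0,0,0,0,0,0]]' | tail -2|head -1
python3 dl.py .5955 .0251 .061
```

```text
contact_force: [-0.4, 1.1, -0.7]
grip_width: 0.0432
contact_force: [0.5, -0.3, -1.7]
t 25.6 pos [0.596  0.025  0.0615] yaw 84.65 tilt 0.01 F [ 0.5 -0.3 -1.7] grip 0.0430
delta tool mm [ 0.  -0.5  0.5] turn 0.05
```

```bash
python3 -m inch '[[0,0,0.0009,0,0,0],[0,0,0,0,0,0]]' | tail -2|head -1
python3 -m inch '[[0,0,0,0,0,0],[0,0,0,0,0,0],[0,0,0,0,0,0]]' 1 | tail -1
python3 -m inch '[[0,0,-0.02,0,0,0],[0,0,-0.04,0,0,0],[0,0,-0.04,0,0,0],[0,-0.045,0,0,0,0],[0,-0.045,0,0,0,0]]' | tail -1
python3 -m inch '[[0.02,-0.04,0,0,0,0],[0.03,-0.03,0,0,0,0],[0.04,-0.012,0,0,0,-4],[0.04,0,0,0,0,-7],[0.04,0,0,0,0,-7.5]]' | tail -1
python3 -m inch '[[0,0,0,0,0,0],[0,0,0,0,0,0]]' | tail -1
python3 dl.py .4425 .2253 .007 103.2
python3 soaps.py
```

```text
contact_force: [-4.3, -0.2, 13.9]
grip_width: 0.0837
grip_width: 0.0858
grip_width: 0.0856
grip_width: 0.0852
t 27.4 pos [0.4298 0.211  0.1605] yaw 103.22 tilt 0.01 F [ 0.5 -0.5  0.2] grip 0.0852
delta tool mm [ 11.   15.6 153.5] turn 0.02
px [275, 170, 48, 38] xy [0.4413 0.2275] size [0.0429 0.0349] long 15.2 rgb [242. 233. 202.]
```

```bash
python3 -m inch '[[0.0127,0.015,0,0,0,-1.3],[0,0,0.04,0,0,0],[0,0,0.04,0,0,0],[0,0,0.04,0,0,0],[0,0,0.01,0,0,0]]' | tail -1
python3 -m inch '[[0,0,0,0,0,0],[0,0,0,0,0,0]]' | tail -1
python3 dl.py .4415 .2268 .007 104.5
```

```text
grip_width: 0.0854
grip_width: 0.0853
t 28.1 pos [0.4426 0.226  0.0318] yaw 104.38 tilt 0.07 F [-0.1 -0.1  0.5] grip 0.0853
delta tool mm [ 1.  -0.9 24.8] turn -0.12
```

```bash
python3 -m inch '[[0.001,-0.0009,0.015,0,0,0],[0,0,0.0097,0,0,0],[0,0,0,0,0,0],[0,0,0,0,0,0]]' | tail -1
python3 dl.py .4415 .2268 .007 104.5
python3 -m inch '[[0,0,0,0,0,0],[0,0,0,0,0,0],[0,0,0,0,0,0],[0,0,0,0,0,0],[0,0,0,0,0,0]]' 0 40 | tail -2
python3 -m inch '[[0,0,-0.02,0,0,0],[0,0,-0.04,0,0,0],[0,0,-0.05,0,0,8],[0,0,0,0,0,8],[0,0,0,0,0,3.9]]' | tail -2
python3 -m inch '[[0,0,0,0,0,0],[0,0,0,0,0,0]]' | tail -1
python3 dl.py .600 .0729 .061
```

```text
grip_width: 0.0853
t 28.5 pos [0.4411 0.2271 0.0066] yaw 104.45 tilt 0.04 F [-1.2 -1.   0.5] grip 0.0853
delta tool mm [-0.4  0.3 -0.4] turn -0.05
contact_force: [-1.1, -0.4, 9.6]
grip_width: 0.0433
contact_force: [0.4, -0.1, -1.5]
grip_width: 0.0433
grip_width: 0.043
t 29.7 pos [0.4405 0.2269 0.1158] yaw 84.69 tilt 0.02 F [0. 0. 0.] grip 0.0430
delta tool mm [-138.6  173.1   54.7] turn 0.09
```

```bash
python3 -m inch '[[-0.04,0,0,0,0,0],[-0.04,0,0,0,0,0],[-0.04,0.02,0,0,0,0],[-0.0186,0.04,0,0,0,0],[0,0.04,0,0,0,0]]' | tail -1
python3 -m inch '[[0,0.04,0,0,0,0],[0,0.033,0,0,0,0],[0,0,0.02,0,0,0],[0,0,0.015,0,0,0],[0,0,0,0,0,0]]' | tail -1
python3 -m inch '[[0,0,0,0,0,0],[0,0,0,0,0,0]]' | tail -1
python3 dl.py .600 .0729 .061
```

```text
grip_width: 0.0431
grip_width: 0.0432
grip_width: 0.0431
t 30.9 pos [0.6    0.0727 0.0816] yaw 84.60 tilt 0.04 F [0.4 0.6 0.2] grip 0.0431
delta tool mm [ 0.2 -0.1 20.6] turn -0.0
```

```bash
python3 -m inch '[[0,0,0.01,0,0,0],[0,0,0.006,0,0,0],[0,0,0.0035,0,0,0],[0,0,0,0,0,0],[0,0,0,0,0,0]]' | tail -2
python3 -m inch '[[0,0,0.001,0,0,0],[0,0,0,0,0,0]]' | tail -2|head -1
python3 dl.py .600 .0729 .061
python3 -m inch '[[0,0,0.0006,0,0,0],[0,0,0,0,0,0]]' | tail -2|head -1
```

```text
contact_force: [-1.8, -0.1, 3.6]
grip_width: 0.0431
contact_force: [-6.4, 0.1, 20.2]
t 31.6 pos [0.5995 0.0726 0.0612] yaw 84.56 tilt 0.00 F [-6.4  0.1 20.2] grip 0.0431
delta tool mm [0.3 0.4 0.2] turn -0.04
contact_force: [-9.0, -0.1, 30.8]
```

```bash
python3 -m inch '[[0,0,-0.0014,0,0,0],[0,0,0,0,0,0]]' | tail -2|head -1
python3 -m inch '[[0,0,0,0,0,0],[0,0,0,0,0,0],[0,0,0,0,0,0]]' 1 | tail -1
python3 -m inch '[[0,0,-0.02,0,0,0],[0,0,-0.04,0,0,0],[0,0,-0.05,0,0,0],[0,0,-0.04,0,0,0],[0,0,0,0,0,0]]' | tail -1
python3 -m inch '[[-0.04,0,0,0,0,0],[-0.04,0,0,0,0,0],[-0.04,0,0,0,0,0],[-0.04,0,0,0,0,0],[-0.04,0,0,0,0,0]]' | tail -1
python3 -m inch '[[-0.01,0,0,0,0,0],[0,0,0,0,0,0]]' | tail -1
python3 dl.py .5767 -.1748 .112
python3 - <<'E'
from h import *
im,d,K,T=snap('wrist','w4.png'); np.savez('w4.npz',im=im,d=d,K=K,T=T)
snap('scene','s4.png')
E
python3 st.py w4.npz
```

```text
contact_force: [-0.3, -0.2, 4.8]
grip_width: 0.0838
grip_width: 0.0856
grip_width: 0.0852
grip_width: 0.0851
t 33.5 pos [ 0.5795 -0.1377  0.2108] yaw 84.42 tilt 0.03 F [ 0.1  0.5 -0.7] grip 0.0851
delta tool mm [-37.2   0.8  98.8] turn -0.18
hi 152 sx [0.5719 0.5793] sy [-0.1121 -0.1017]
hi 157 sx [0.5938 0.6011] sy [-0.1122 -0.101 ]
ledge 2742 sx [0.5657 0.6149] sy [-0.0493  0.0801]
ledge 47 sx [0.5826 0.5963] sy [-0.0634 -0.0541]
ledge 61 sx [0.5983 0.6112] sy [-0.0812 -0.0626]
ledge 51 sx [0.5834 0.5914] sy [-0.077  -0.0629]
ledge 47 sx [0.5863 0.5993] sy [-0.0837 -0.0714]
ledge 65 sx [0.5883 0.6054] sy [-0.0951 -0.0811]
ledge 171 sx [0.583  0.6117] sy [-0.1184 -0.0922]
mid 1496 sx [0.5703 0.6124] sy [0.0616 0.0791]
mid 2433 sx [0.57   0.6124] sy [0.0146 0.0478]
mid 2025 sx [0.5702 0.6126] sy [-0.0324 -0.0002]
mid 53 sx [0.594 0.601] sy [-0.108  -0.1005]
endb 40 sx [0.5938 0.6009] sy [-0.1063 -0.1015]
endb 184 sx [0.5715 0.5929] sy [-0.134  -0.1033]
```

View pics/w4.png

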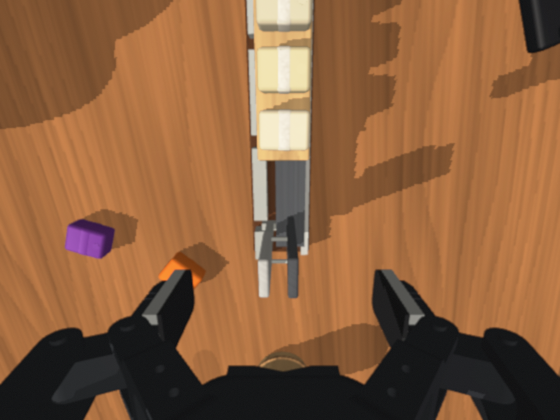

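View pics/s4.png

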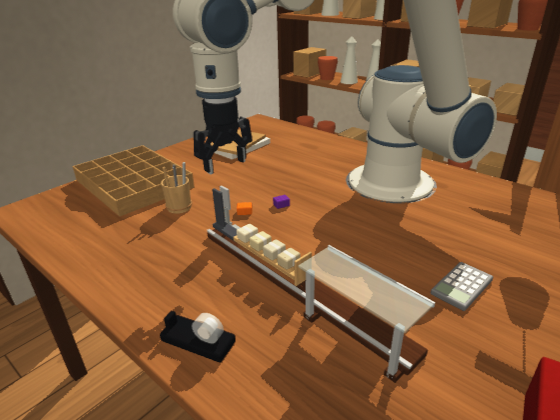

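```bash
python3 -m inch '[[-0.037,0.001,0,0,0,-0.1],[0,0,0.03,0,0,0],[0,0,0.03,0,0,0],[0,0,0,0,0,0],[0,0,0,0,0,0]]' | tail -1
python3 -m inch '[[0,0,0,0,0,0]]' | tail -1
python3 dl.py .5774 -.1744 .1125
```

```text
grip_width: 0.0857
grip_width: 0.0852
t 34.2 pos [ 0.5783 -0.1729  0.1527] yaw 84.71 tilt 0.11 F [-0.5  0.7 -0. ] grip 0.0852
delta tool mm [-1.6 -0.8 40.2] turn 0.11
```

```bash
python3 -m inch '[[-0.0016,-0.0006,0.015,0,0,0],[0,0,0.015,0,0,0],[0,0,0.01,0,0,0],[0,0,0,0,0,0],[0,0,0,0,0,0]]' | tail -1
python3 dl.py .5774 -.1744 .1125
python3 -m inch '[[0,0,0,0,0,0],[0,0,0,0,0,0],[0,0,0,0,0,0],[0,0,0,0,0,0],[0,0,0,0,0,0]]' 0 40 | tail -2
python3 -m inch '[[0,0,0,0,0,0],[0,0,0,0,0,0],[0,0,0,0,0,0]]' | tail -1
python3 dl.py .5774 -.1744 .1125
```

```text
grip_width: 0.0853
t 34.7 pos [ 0.577  -0.1749  0.112 ] yaw 84.66 tilt 0.05 F [-0.2 -0.7  0.3] grip 0.0853
delta tool mm [ 0.6  0.4 -0.5] turn 0.06
contact_force: [7.2, -1.0, 9.3]
grip_width: 0.0196
grip_width: 0.0197
t 35.5 pos [ 0.5773 -0.1752  0.1116] yaw 84.66 tilt 0.09 F [4.8 0.1 1.2] grip 0.0197
delta tool mm [ 0.8 -0.  -0.9] turn 0.06
```

```bash
python3 -m inch '[[0.001,0,0,0,0,0],[0.002,0,0,0,0,0],[0.003,0,0,0,0,0],[0.004,0,0,0,0,0],[0.005,0,0,0,0,0]]' | tail -2
python3 -m inch '[[0.006,0,0,0,0,0],[0.006,0,0,0,0,0],[0.006,0,0,0,0,0],[0.006,0,0,0,0,0],[0.006,0,0,0,0,0]]' | tail -2
python3 dl.py .6027 .0951 .1125
python3 - <<'E'
from h import *
im,d,K,T=snap('wrist','w5.png')
snap('scene','s5.png')
E
```

```text
contact_force: [5.4, -3.3, 1.1]
grip_width: 0.0197
contact_force: [6.2, -2.6, 0.4]
grip_width: 0.0196
t 36.5 pos [ 0.5815 -0.1303  0.1115] yaw 84.65 tilt 0.09 F [ 6.2 -2.6  0.4] grip 0.0196
delta tool mm [ 2.264e+02  1.000e-01 -1.100e+00] turn 0.05
```

View pics/w5.png

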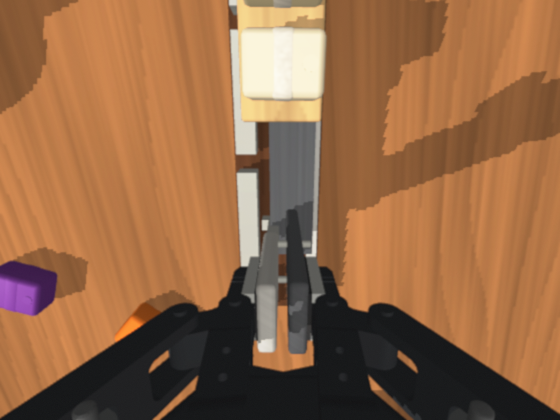

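Ledge follows; the soap (283,65) sits still on it. Continue.

```bash
python3 -m inch '[[0.004,0,0,0,0,0],[0.006,0,0,0,0,0],[0.007,0,0,0,0,0],[0.007,0,0,0,0,0],[0.007,0,0,0,0,0]]' | tail -2
python3 -m inch '[[0.007,0,0,0,0,0],[0.007,0,0,0,0,0],[0.007,0,0,0,0,0],[0.007,0,0,0,0,0],[0.007,0,0,0,0,0]]' | tail -2
python3 -m inch '[[0.007,0,0,0,0,0],[0.007,0,0,0,0,0],[0.007,0,0,0,0,0],[0.007,0,0,0,0,0],[0.007,0,0,0,0,0]]' | tail -2
python3 dl.py .6027 .0951 .1125
```

```text
contact_force: [6.3, -2.8, 1.1]
grip_width: 0.0199
contact_force: [5.4, -2.6, 1.1]
grip_width: 0.0193
contact_force: [5.8, -3.0, 1.6]
grip_width: 0.0195
t 38.1 pos [ 0.591  -0.0296  0.1115] yaw 84.65 tilt 0.09 F [ 5.8 -3.   1.6] grip 0.0195
delta tool mm [ 1.253e+02  1.000e-01 -1.000e+00] turn 0.05
```

```bash
python3 -m inch '[[0.007,0,0,0,0,0],[0.007,0,0,0,0,0],[0.007,0,0,0,0,0],[0.007,0,0,0,0,0],[0.007,0,0,0,0,0]]' | tail -2
python3 -m inch '[[0.007,0,0,0,0,0],[0.007,0,0,0,0,0],[0.007,0,0,0,0,0],[0.007,0,0,0,0,0],[0.007,0,0,0,0,0]]' | tail -2
python3 dl.py .6027 .0951 .1125
```

```text
contact_force: [5.6, -2.3, 0.6]
grip_width: 0.0195
contact_force: [5.9, -3.4, 1.0]
grip_width: 0.0194
t 39.1 pos [0.5975 0.0401 0.1115] yaw 84.65 tilt 0.09 F [ 5.9 -3.4  1. ] grip 0.0194
delta tool mm [55.2  0.  -1. ] turn 0.05
```

```bash
python3 -m inch '[[0.007,0,0,0,0,0],[0.007,0,0,0,0,0],[0.006,0,0,0,0,0],[0.005,0,0,0,0,0],[0.005,0,0,0,0,0]]' | tail -2
python3 -m inch '[[0.005,0,0,0,0,0],[0.004,0,0,0,0,0],[0.004,0,0,0,0,0],[0.003,0,0,0,0,0],[0,0,0,0,0,0]]' | tail -2
python3 -m inch '[[0,0,0,0,0,0],[0,0,0,0,0,0]]' | tail -2
python3 dl.py .6027 .0951 .1125
```

```text
contact_force: [5.0, -1.6, 1.8]
grip_width: 0.0195
contact_force: [6.4, 1.5, 1.5]
grip_width: 0.0197
contact_force: [5.5, 0.7, 0.8]
grip_width: 0.0198
t 40.3 pos [0.6018 0.0861 0.1115] yaw 84.65 tilt 0.10 F [5.5 0.7 0.8] grip 0.0198
delta tool mm [ 9.1  0.  -1. ] turn 0.05
```

```bash
python3 -m inch '[[0.003,0,0,0,0,0],[0.003,0,0,0,0,0],[0.002,0,0,0,0,0],[0,0,0,0,0,0],[0,0,0,0,0,0]]' | tail -2
python3 dl.py .6027 .0951 .1125
python3 - <<'E'
from h import *
snap('scene','s6.png')
a=cv2.imread('pics/s6.png'); cv2.imwrite('pics/s6c.png',cv2.resize(a[180:385,210:450],None,fx=2.9,fy=2.9,interpolation=cv2.INTER_CUBIC))
E
```

```text
contact_force: [5.1, 1.3, 1.1]
grip_width: 0.0195
t 40.8 pos [0.6026 0.094  0.1116] yaw 84.65 tilt 0.10 F [5.1 1.3 1.1] grip 0.0195
delta tool mm [ 1.1  0.  -0.9] turn 0.05
```

View pics/s6c.png

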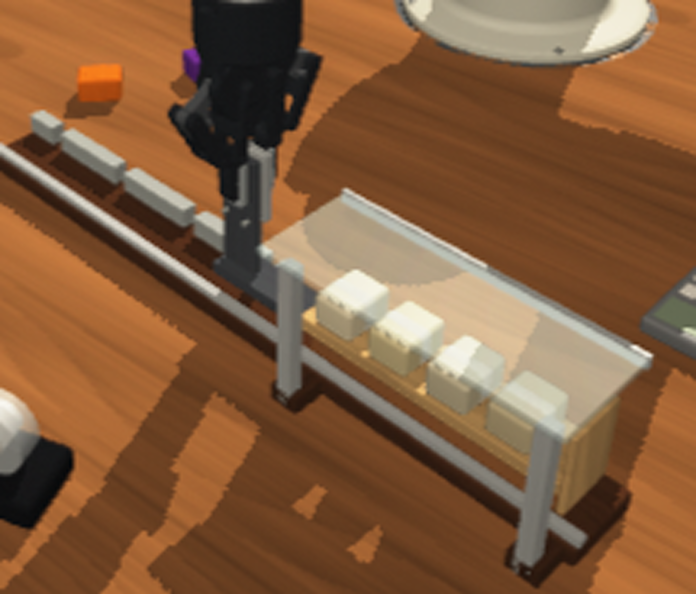

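```bash
python3 -m inch '[[0,0,0,0,0,0],[0,0,0,0,0,0],[0,0,0,0,0,0],[0,0,0,0,0,0],[0,0,0,0,0,0]]' 1 | tail -2
python3 -m inch '[[0,0,-0.03,0,0,0],[0,0,-0.04,0,0,0],[0,0,-0.045,0,0,0],[0,0,0,0,0,0],[0,0,0,0,0,0]]' | tail -2
python3 -m inch '[[-0.03,0,0,0,0,0],[0,0,0,0,0,0],[0,0,0,0,0,0]]' | tail -2
python3 - <<'E'
from h import *
im,d,K,T=snap('wrist','w7.png'); np.savez('w7.npz',im=im,d=d,K=K,T=T)
E
python3 st.py w7.npz
```

```text
contact_force: [0.5, -1.1, 0.4]
grip_width: 0.0852
contact_force: [0.3, 0.1, -0.8]
grip_width: 0.0853
contact_force: [-0.0, 0.1, -1.0]
grip_width: 0.0852
hi 501 sx [0.5936 0.601 ] sy [0.1333 0.167 ]
hi 494 sx [0.5715 0.5794] sy [0.1348 0.1656]
ledge 124 sx [0.5874 0.6042] sy [0.1975 0.2198]
ledge 177 sx [0.5868 0.6107] sy [0.1718 0.1973]
ledge 41 sx [0.5829 0.5926] sy [0.158  0.1694]
ledge 63 sx [0.6006 0.6111] sy [0.1499 0.1692]
ledge 55 sx [0.5844 0.593 ] sy [0.1345 0.1464]
endb 80 sx [0.5795 0.5926] sy [0.1589 0.1624]
endb 85 sx [0.5792 0.5927] sy [0.1365 0.144 ]
```

View pics/w7.png

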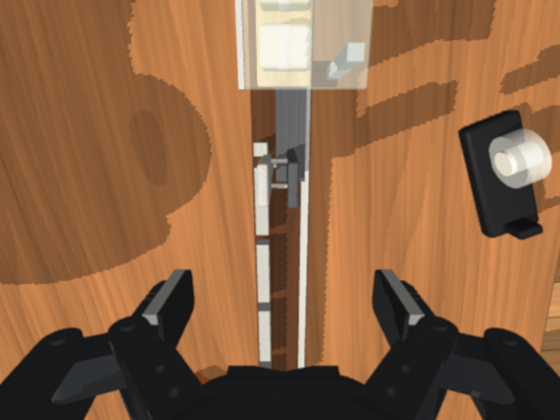

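```bash
python3 -m inch '[[-0.045,-0.01,0,0,0,0],[-0.045,-0.01,0,0,0,0],[-0.045,-0.01,0,0,0,0],[-0.045,-0.01,0,0,0,0],[-0.045,-0.01,0,0,0,0]]' | tail -1
python3 -m inch '[[-0.045,-0.01,0,0,0,0],[-0.045,-0.015,0,0,0,0],[-0.045,-0.02,0,0,0,0],[-0.045,-0.02,0,0,0,0],[0,0,0,0,0,0]]' | tail -1
python3 -m inch '[[0,0,0,0,0,0],[0,0,0,0,0,0]]' | tail -1
python3 dl.py
python3 - <<'E'
from h import *
im,d,K,T=snap('top','t8.png'); np.savez('t8.npz',im=im,d=d,K=K,T=T); snap('scene','s8.png')
E
python3 st.py t8.npz | grep hi
```

```text
grip_width: 0.0859
grip_width: 0.0854
grip_width: 0.0852
t 43.4 pos [ 0.4471 -0.3275  0.2258] yaw 84.69 tilt 0.05 F [ 0.6 -0.7 -0. ] grip 0.0852
```

View pics/t8.png

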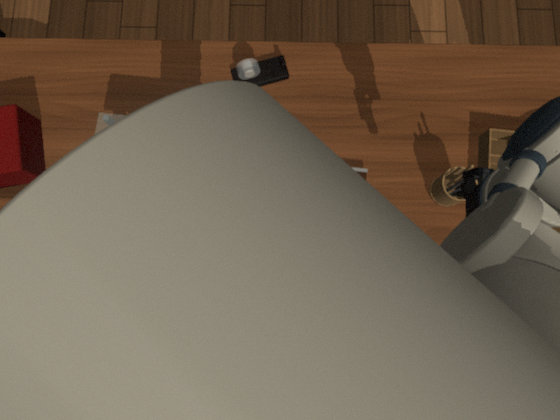

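View pics/s8.png

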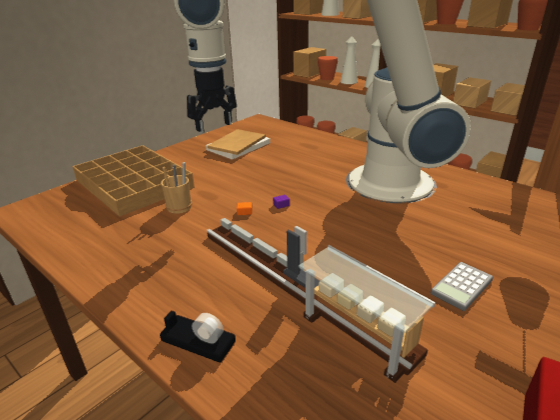

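```bash
python3 -c "
from bench import robot
print(robot.finish_job())"
```

```text
the job is handed in; nothing more can be done
None
```

The soap display is closed up and handed in at about 43 s. The ledge was drawn out and locked in the outermost notch. All four soaps present were then set on it side by side, about 48 mm apart, and the loaded ledge was slid back and locked in the innermost notch.

- **Lock:** after the last release the handle plates measured 29.5 mm apart, which means the pawl has dropped into a notch. The handle stood within about 1 mm of its parked position.
- **Soaps:** the last scene picture shows all four lying on the ledge under the cover. I saw no fifth soap on the counter.
- **Left alone:** the pen pot, calculator, and the orange and purple look-alikes look unmoved in that picture.
- **Forces:** the highest force reading was about 31 N, while setting down the last soap.
- **Disagreement:** the top and wrist cameras disagreed by 2–5 mm in x. I used the wrist camera for the close work.
- **Failed check:** the final top-camera view was blocked by the arm, so the closing check rests on the wrist and scene views only.

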